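Shim a specimen in the microscope clamp and hold it closed

ROBOT

A 7-joint arm with a two-finger parallel gripper is mounted at the origin on the work surface. World frame = base frame: x ahead of the robot, y to its left, z up, the work surface at z = 0. Lengths are in m, angles in degrees, forces in N, time in s.
With the tool pointing down it reaches from about 0.35 to 0.775 m from the base axis. Payload 3.1 kg.
Tool frame: the origin (TCP) lies on the centre line of the jaws, within the pads' length; the fingertips stand 17 mm ahead of it and the grasp point (between the pads) lies 2 mm behind it (robot.tip_reach is the distance from the TCP to the fingertips, in m); z points along the fingers, y is the line along which they close (so a half turn about z gives the same grasp; the last joint's range is limited). The gripper opens to 85 mm and grips with 20 to 120 N. Pads are 22 mm wide; open, the fingers measure 114 mm over their backs; the gripper's body (76 mm by 85 mm) begins 54 mm behind the grasp point. The pads swing forward as they close: fully open they stand 13 mm farther back than shut.
Start: joints at [74.043, 17.813, 0.802, 86.603, -0.252, 75.585, -1.558], TCP at [0.129, -0.535, 0.248] pointing down, gripper open.
Joint ranges: [-154.91, 154.91], [-16.99, 109.72], [-72.82, 74.43], [7.12, 147.25], [-82.49, 262.49], [11.32, 116.49], [-174.64, 174.64]. Speed limits (degrees/s): [159.86, 159.86, 180, 180, 180, 180, 180].

INTERFACE

Orientations are given as [roll, pitch, yaw] about the fixed x, y, z axes, in that order (R = Rz(yaw) Ry(pitch) Rx(roll)).
In Python, from station import robot, fingers, vision, workorder, recognise gives the robot as it stands. Calls block until the motion is done:
- robot.move_to(position, orientation): joint-space move of the TCP to a pose.
- robot.line_to(position, orientation=None, velocity=0.15, f_stop=None): straight line of the TCP; orientation=None keeps the orientation; velocity is the mean speed in m/s. With f_stop (N) it stops when the force on the tool has changed by that much, and returns True; else False.
- robot.move_j(angles): joint-space move.
- fingers.gripper_to(opening, force=None): opening from 0.0 (shut) to 1.0 (fully open); force is the grip in N (None keeps the last); returns when the fingers have stopped.
- robot.pause(seconds).
- robot.inverse_kinematics(position, orientation): joint angles nearest the present ones, or None.
- vision.grab_frame(name): name is "side" or "top" or "wrist"; returns the picture (480x640x3 uint8, red, green, blue); there is no depth.
- vision.calibration(name): a dict with "mtx" (3x3 intrinsics, pixels), "extrinsics" (4x4, takes a point from world to camera coordinates); the wrist camera has in their place "T_tool_cam" (4x4, takes a point from camera to tool coordinates, whose origin is the TCP and whose axes are the flange's). Camera axes: x right, y up, looking along -z (the intrinsics and any distortion apply to the point x, -y, -z); pixel columns grow to the right and rows downward; lengths in m; the calibration is good to about 2 mm. A picture is of the moment at which its call begins: read the wrist's pose just before it. calibration takes no time and is no camera call.
A pose or a line that the arm cannot do raises robot.PlanningError and nothing moves.
- workorder.close_job(): hands the job in; it is judged then, once.
Trained networks look in the newest picture that a camera, given by its name, has taken for a name from the list of things; names that differ only in an ending like _2 or _b are one class to them, and where a whole thing is asked for, a point or a joint stands for the part that bears it (a point fixed in the world has none). Each returns a list of dicts, best first, with "p" (0 to 1); they miss things now and then, are a little off and sometimes report something else, mostly with a low value. They report only what shows in the picture. A call takes as long as a camera call. They do not tell look-alikes from the thing itself.
- recognise(label, camera): "rect" ([centre column, centre row, width, height] in pixels, round what is visible of it).
Readings, each from a call of its own:
- robot.current_time_s(): time.
- robot.current_joint_positions(): joint angles.
- robot.current_dq(): joint speeds.
- robot.current_joint_torque(): joint torques, N m.
- robot.current_tool_pos(): TCP position.
- robot.current_eef_rot(): TCP orientation.
- robot.current_contact_force(): force on the tool from outside, world axes, zero at the start.
- robot.current_torque(): the same for the moment, N m.
- robot.current_finger_gap(): opening from 0.0 (shut) to 1.0 (fully open).
- robot.current_gripper_force(): force on a finger pad.
Only numpy, scipy, OpenCV 4.12 (cv2) and the standard library are available. Lean on these libraries where they do the work, as an engineer would, in place of code of your own. Each camera call takes 0.05 s, during which the arm holds its last target. There are 200 camera calls.

TASK

Slide the shim box's cover fully open, then stand brass shims from the box upright and fully down in the clamp's channel, in the gap between the red jaw and the blue specimen, until the jaw's short travel is enough to close on them; leave any spare shims in the box and the cover open. Then push the red jaw firmly against the stack with the fingers so that shims and specimen are pressed against the white anvil, and finish while holding it so: do not let go, as the jaw springs back. Leave the lens, puck, mouse and tray alone.

Things in the scene. Friction and masses are not known exactly. Their poses are not given: they have to be found in the camera images.
- clamp: specimen clamp, fixed: dark steel base 190 mm long (own x, away from the robot), 80 wide, 10 thick; origin: centre of its underside. Along it runs an open-topped channel, floor = top of the base, 48 mm wide between two aluminium rails 14 mm high. In it, from -x to +x: red jaw, gap, blue specimen, white anvil
- jaw (a joint): travel of the red jaw (m): 0 as it rests, open; grows as the jaw is pushed along the clamp's +x towards the specimen; it meets its end stop at 0.022. A light spring (about 1 N at 0, 2 N at the end stop) pushes it back to 0 whenever it is let go
- jaw_face (a point): middle of the red jaw's flat pressing face, which looks to the clamp's +x; 13.5 mm above the channel floor; the jaw's block is 24 mm thick (x), 44 mm wide and 26 mm high. At rest this face is at x = -40 mm of the clamp
- jaw_tab (a point): centre of the upright tab on top of the red jaw, to pinch or push: 12 mm thick (x), 14 mm wide (y), 36 mm high (18 mm above and below this point); 18 mm behind (-x of) jaw_face; moves with the jaw
- anvil: the white anvil at the far end of the channel, immovable, 20 mm thick (clamp's x), 46 mm wide, 34 mm high; origin at the centre of its underside on the channel floor; it stands at a different distance each time
- specimen_mid (a point): centre of the loose blue specimen block with a polished steel top, 30 mm along the clamp's x, 44 mm wide, 24 mm high, resting in the channel against the anvil. The gap between its face and the resting jaw's face is 27 to 50 mm: one or two shims are wanted
- box: the white shim box, fixed, 108 mm (own x, pointing away from the robot) x 118 mm (y) x 70 mm high, walls and floor 4 mm; origin at the centre of its underside
- box_in (a point): centre of the box's inner floor, 4 mm above its underside; the inside is 100 x 110 mm and its walls reach 66 mm above this point
- cover (a joint): travel of the box's flat grey cover (m): 0 when shut; grows as it slides along the box's +x; fully open at 0.1. Slight friction, about 1 N, stays where left
- cover_grip (a point): centre of the black grip block on the cover: 26 mm (x) x 14 mm (y) x 28 mm high, rising from the cover's top face (14 mm below this point; the cover is 6 mm thick and lies on the box); at the middle of the cover, moves with it
- shim_a_mid (a point): one of 3 alike brass shims, upright in a row along the box's x, 30 mm apart, on its floor: a plate 16 mm thick (own x), 44 wide (y), 24 high, with a grip tab on the middle of its top, 8 mm thick (x), 14 wide (y), 36 high; 60 mm high in all, about 90 g. Point half-way up: 30 mm above the underside, 6 mm above the plate's top, 30 mm below the tab's top
- shim_b_mid (a point): one of 3 alike brass shims, upright in a row along the box's x, 30 mm apart, on its floor: a plate 16 mm thick (own x), 44 wide (y), 24 high, with a grip tab on the middle of its top, 8 mm thick (x), 14 wide (y), 36 high; 60 mm high in all, about 90 g. Point half-way up: 30 mm above the underside, 6 mm above the plate's top, 30 mm below the tab's top
- shim_c_mid (a point): one of 3 alike brass shims, upright in a row along the box's x, 30 mm apart, on its floor: a plate 16 mm thick (own x), 44 wide (y), 24 high, with a grip tab on the middle of its top, 8 mm thick (x), 14 wide (y), 36 high; 60 mm high in all, about 90 g. Point half-way up: 30 mm above the underside, 6 mm above the plate's top, 30 mm below the tab's top
- lens: bystander, leave alone: a small aluminium objective lens, 30 mm across, 38 mm high, standing; origin at the centre of its underside
- puck: bystander, leave alone: a green round resin puck, 32 mm across, 20 mm high; origin at the centre of its underside
- mouse: bystander, leave alone: a white-grey computer mouse, 95 x 55 x 30 mm; origin at the centre of its underside
- tray: bystander, leave alone: a small shallow blue tray, 90 x 60 x 20 mm; origin at the centre of its underside
- specimen: the same blue specimen block; origin at the centre of its underside
- shim_a: the same shim as shim_a_mid; origin at the centre of its underside
- shim_b: the same shim as shim_b_mid; origin at the centre of its underside
- shim_c: the same shim as shim_c_mid; origin at the centre of its underside
Mind the look-alikes: they are no part of the job. What is shaped like the specimen but brown is not meant.

How it is judged:
By the outcome, as a careful person would: the job done as asked, in the order asked, and still so for the second after the job is handed in, while the arm keeps its last pose, push and grip.
It also fails if it takes over 72 s, if anything falls off the work surface, if the arm or the gripper's body presses on something with over 40 N, if the wrist force passes 120 N, or if a joint passes its speed limit or range.

## Working session

There is one attempt and no reset: what is moved stays moved. The work goes in short steps, each a Python script; the robot and the scene stay as the last script left them, time stands still between calls to the robot, and variables do not carry over. Pictures are saved under pics/ and viewed, at most 10 in all, crops included, and the job is handed in when it is done.

```bash
ls; mkdir -p pics; python3 - <<'E'
from station import robot, fingers, vision, workorder, recognise
import cv2,numpy as np
for n in ["top","side"]:
    im=vision.grab_frame(n); cv2.imwrite(f"pics/{n}0.png",im[:,:,::-1])
    print(n,{k:np.round(v,4).tolist() if not isinstance(v,str) else v for k,v in vision.calibration(n).items()})
    for l in ["clamp","jaw_tab","anvil","specimen","box","cover_grip"]:
        print(l,[(round(d['p'],2),np.round(d['rect']).tolist()) for d in recognise(l,n)[:3]])
print({k:np.round(v,4).tolist() for k,v in vision.calibration("wrist").items()})
print(robot.current_time_s(),robot.current_eef_rot(),robot.tip_reach)
E
```

```text
pics
top {'mtx': [[475.377, 0.0, 318.8906], [0.0, 475.377, 243.4283], [0.0, 0.0, 1.0]], 'extrinsics': [[-0.0096, -1.0, -0.0026, -0.0016], [0.983, -0.0099, 0.1835, -0.5672], [-0.1835, -0.0007, 0.983, -1.2747], [0.0, 0.0, 0.0, 1.0]]}
clamp [(0.63, [378.0, 276.0, 32.0, 74.0]), (0.22, [256.0, 264.0, 52.0, 44.0])]
jaw_tab [(0.67, [380.0, 296.0, 14.0, 4.0])]
anvil [(0.53, [379.0, 262.0, 22.0, 19.0])]
specimen [(0.67, [419.0, 268.0, 22.0, 19.0]), (0.61, [342.0, 272.0, 18.0, 14.0]), (0.52, [379.0, 274.0, 17.0, 11.0])]
box [(0.78, [256.0, 265.0, 51.0, 49.0]), (0.32, [319.0, 290.0, 10.0, 13.0])]
cover_grip [(0.86, [253.0, 263.0, 45.0, 42.0])]
side {'mtx': [[541.5411, 0.0, 317.4417], [0.0, 541.5411, 234.8068], [0.0, 0.0, 1.0]], 'extrinsics': [[0.9904, -0.138, -0.0048, -0.5653], [0.1017, 0.7056, 0.7013, -0.1155], [-0.0934, -0.695, 0.7129, -1.2307], [0.0, 0.0, 0.0, 1.0]]}
clamp [(0.69, [290.0, 324.0, 98.0, 51.0])]
jaw_tab [(0.72, [283.0, 205.0, 48.0, 56.0]), (0.49, [262.0, 320.0, 14.0, 29.0])]
anvil [(0.85, [308.0, 314.0, 24.0, 22.0]), (0.67, [262.0, 318.0, 18.0, 27.0])]
specimen [(0.81, [303.0, 369.0, 26.0, 25.0]), (0.78, [286.0, 282.0, 18.0, 27.0]), (0.59, [290.0, 319.0, 14.0, 24.0])]
box [(0.95, [284.0, 205.0, 51.0, 59.0])]
cover_grip [(0.84, [286.0, 192.0, 46.0, 39.0]), (0.73, [265.0, 263.0, 16.0, 12.0]), (0.17, [262.0, 320.0, 18.0, 25.0])]
{'mtx': [[399.4791, 0.0, 320.9234], [0.0, 399.4791, 235.1727], [0.0, 0.0, 1.0]], 'T_tool_cam': [[0.0006, 0.9593, 0.2826, 0.072], [1.0, -0.0004, -0.001, 0.0003], [-0.0009, 0.2826, -0.9593, -0.1257], [0.0, 0.0, 0.0, 1.0]]}
0.7 [1.79995621e+02 8.15743306e-04 1.35732682e+01] 0.017
```

```bash
python3 - <<'E'
import cv2,numpy as np
a=cv2.imread("pics/top0.png")[220:340,200:460]; b=cv2.imread("pics/side0.png")[150:410,200:400]
a=cv2.resize(a,None,fx=3,fy=2.9,interpolation=2)[:, :]; 
a=cv2.resize(cv2.imread("pics/top0.png")[225:325,215:450],(700,298)); b=cv2.resize(b,(230,299))
b=cv2.resize(cv2.imread("pics/side0.png")[160:400,220:360],(350,600))
c=np.zeros((600,800,3),np.uint8); c[:191,:450]=cv2.resize(a,(450,191)); c[:,450:]=b
cv2.imwrite("pics/c0.png",c)
E
```

```text
(no output)
```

View pics/c0.png

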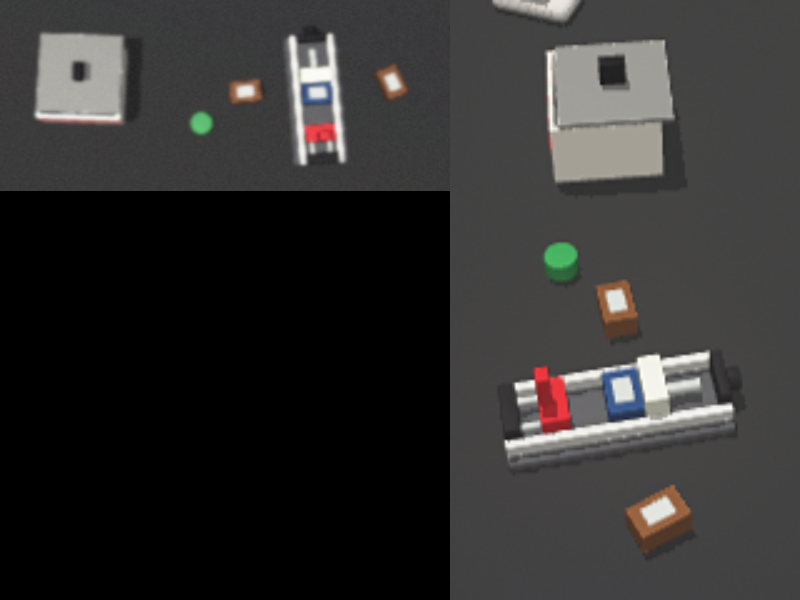

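View pics/top0.png

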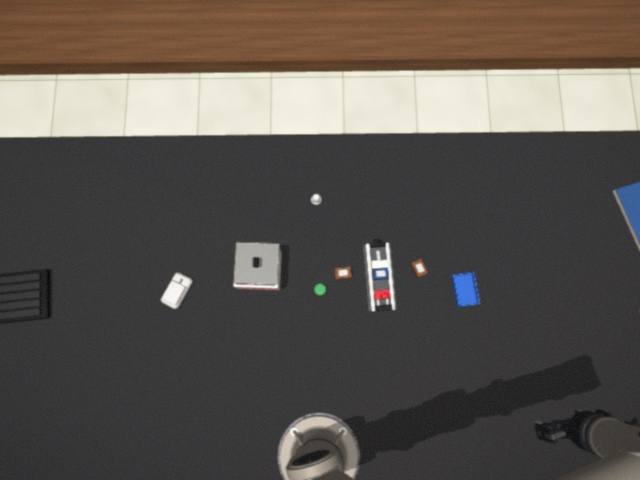

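```bash
cat > h.py <<'E'
from station import robot, fingers, vision, workorder, recognise
import cv2,numpy as np
from scipy.spatial.transform import Rotation as R
def cam(n):
    """camera-to-world 4x4 and intrinsics"""
    c=vision.calibration(n)
    if n!="wrist": return np.linalg.inv(c["extrinsics"]),c["mtx"]
    T=np.eye(4);T[:3,:3]=R.from_euler("xyz",robot.current_eef_rot(),degrees=True).as_matrix();T[:3,3]=robot.current_tool_pos()
    return T@c["T_tool_cam"],c["mtx"]
def px2w(C,u,v,z):
    T,K=C; d=np.linalg.solve(K,[u,v,1.]); d=T[:3,:3]@[d[0],-d[1],-d[2]]
    o=T[:3,3]; return o+d*(z-o[2])/d[2]
def w2px(C,p):
    T,K=C; q=np.linalg.inv(T)@np.r_[p,1]; q=K@[q[0],-q[1],-q[2]]; return q[:2]/q[2]
def shot(name,f):
    im=vision.grab_frame(name); cv2.imwrite(f"pics/{f}.png",im[:,:,::-1]); return im
E
python3 - <<'E'
from h import *
t=cam("top");s=cam("side")
print("grip top",px2w(t,256,263,.104))
print("boxtop corners",[px2w(t,u,v,.076).round(3) for u,v in [(236,242),(280,243),(279,288),(234,287)]])
for n,u,v,z in [("jaw",381,295,.036),("anvil",379,264,.044),("spec",380.5,273.5,.034)]: print(n,px2w(t,u,v,z).round(3))
for n,u,v,z in [("sgrip",287,188,.104),("sspec",289.5,316,.034),("sanvil",308,305,.044)]: print(n,px2w(s,u,v,z).round(3))
E
```

```text
grip top [0.50621532 0.16066605 0.104     ]
boxtop corners [array([0.569, 0.22 , 0.076]), array([0.565, 0.099, 0.076]), array([0.442, 0.101, 0.076]), array([0.446, 0.223, 0.076])]
jaw [ 0.423 -0.178  0.036]
anvil [ 0.509 -0.174  0.044]
spec [ 0.483 -0.179  0.034]
sgrip [0.517 0.146 0.104]
sspec [ 0.487 -0.18   0.034]
sanvil [ 0.528 -0.165  0.044]
```

```bash
python3 - <<'E'
from h import *
robot.move_to([.47,-.177,.25],[180,0,0])
C=cam("wrist"); shot("wrist","w1")
np.savez("c1.npz",T=C[0],K=C[1])
for l in ["clamp","jaw_tab","anvil","specimen"]:
    print(l,[(round(d['p'],2),np.round(d['rect']).tolist()) for d in recognise(l,"wrist")[:3]])
robot.move_to([.50,.16,.25],[180,0,0])
C=cam("wrist"); shot("wrist","w2")
np.savez("c2.npz",T=C[0],K=C[1])
for l in ["cover_grip"]:
    print(l,[(round(d['p'],2),np.round(d['rect']).tolist()) for d in recognise(l,"wrist")[:3]])
print(robot.current_time_s())
E
python3 -c "
import cv2,numpy as np
cv2.imwrite('pics/w12.png',np.hstack([cv2.imread('pics/w1.png')[:,120:520],cv2.imread('pics/w2.png')[:,120:520]]))"
```

```text
clamp [(0.92, [317.0, 177.0, 100.0, 238.0]), (0.71, [576.0, 226.0, 84.0, 106.0])]
jaw_tab [(0.82, [323.0, 252.0, 45.0, 49.0])]
anvil [(0.96, [318.0, 138.0, 59.0, 64.0])]
specimen [(0.92, [446.0, 164.0, 53.0, 50.0]), (0.92, [205.0, 178.0, 61.0, 40.0]), (0.82, [320.0, 185.0, 53.0, 39.0])]
cover_grip [(0.76, [313.0, 196.0, 164.0, 152.0])]
4.125
```

View pics/w12.png

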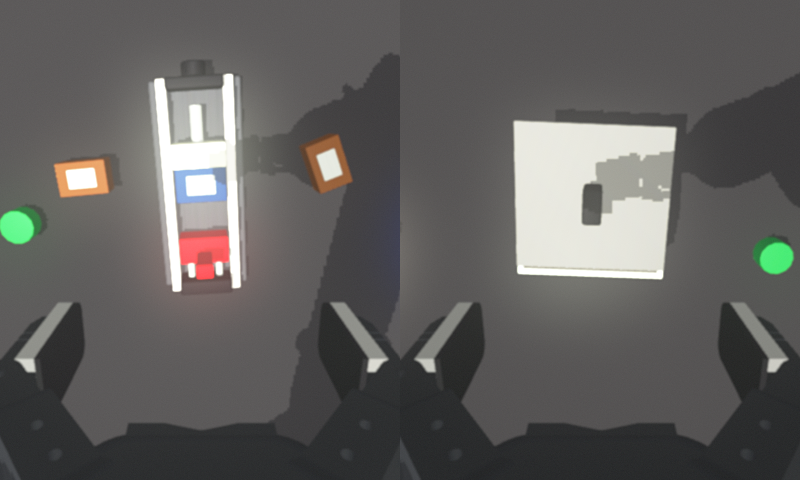

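```bash
python3 - <<'E'
from h import *
def L(f): d=np.load(f); return d["T"],d["K"]
C=L("c1.npz")
P=lambda n,u,v,z: print(n,px2w(C,u+120,v,z).round(4))
for n,u,v in [("railLfar",160,80),("railLnear",177,290),("railRfar",229,75),("railRnear",236,287)]: P(n,u,v,.024)
P("jawface",204,231,.036);P("specface-bottomedge",201,202,.022); P("spectopnear",200,195,.034);P("spec poltop ctr",201,185,.034);P("anvil top near",198,166,.044);P("anvil top far",198,143,.044)
P("jawtab top",205,265,.072)
C=L("c2.npz")
for n,u,v,z in [("cfl",114,121,.076),("cfr",276,128,.076),("cnl",118,267,.076),("cnr",263,271,.076),("griptop far",192,185,.104),("grip bottom near",192,225,.076)]: P(n,u,v,z)
im=cv2.imread("pics/w1.png")
for r in range(130,300,2): print(r,im[r,312].tolist(),end=";")
E
```

```text
railLfar [ 0.5712 -0.1458  0.024 ]
railLnear [ 0.3834 -0.1563  0.024 ]
railRfar [ 0.575  -0.2025  0.024 ]
railRnear [ 0.3864 -0.2126  0.024 ]
jawface [ 0.4454 -0.182   0.036 ]
specface-bottomedge [ 0.4686 -0.1794  0.022 ]
spectopnear [ 0.4772 -0.1785  0.034 ]
spec poltop ctr [ 0.4859 -0.1794  0.034 ]
anvil top near [ 0.5033 -0.1769  0.044 ]
anvil top far [ 0.5217 -0.177   0.044 ]
jawtab top [ 0.427  -0.1825  0.072 ]
cfl [0.5705 0.2196 0.076 ]
cfr [0.5654 0.1026 0.076 ]
cnl [0.4582 0.2235 0.076 ]
cnr [0.4544 0.1074 0.076 ]
griptop far [0.5286 0.1632 0.104 ]
grip bottom near [0.4928 0.164  0.076 ]
130 [253, 255, 255];132 [253, 255, 255];134 [252, 255, 254];136 [251, 255, 254];138 [248, 254, 252];140 [219, 229, 226];142 [195, 217, 214];144 [255, 255, 255];146 [255, 255, 255];148 [255, 255, 255];150 [255, 255, 255];152 [255, 255, 255];154 [255, 255, 255];156 [255, 255, 255];158 [255, 255, 255];160 [255, 255, 255];162 [255, 255, 255];164 [255, 255, 255];166 [255, 255, 255];168 [255, 255, 255];170 [234, 191, 156];172 [234, 186, 151];174 [234, 189, 153];176 [254, 255, 255];178 [255, 255, 25
[... 478 characters left out ...]
187];228 [163, 164, 174];230 [129, 132, 159];232 [103, 105, 190];234 [96, 99, 194];236 [94, 97, 192];238 [97, 99, 247];240 [109, 105, 255];242 [114, 109, 255];244 [113, 108, 255];246 [111, 107, 255];248 [109, 104, 255];250 [106, 102, 255];252 [108, 103, 255];254 [106, 101, 255];256 [105, 99, 255];258 [105, 100, 255];260 [101, 96, 255];262 [139, 142, 255];264 [255, 255, 255];266 [255, 255, 255];268 [255, 255, 255];270 [255, 255, 255];272 [255, 255, 255];274 [255, 255, 255];276 [255, 255, 255];278 [90, 95, 114];280 [80, 84, 106];282 [92, 94, 113];284 [98, 102, 118];286 [97, 99, 117];288 [95, 98, 114];290 [94, 96, 113];292 [91, 92, 108];294 [94, 96, 112];296 [106, 107, 121];298 [106, 108, 121];
```

```bash
python3 - <<'E'
import cv2,numpy as np
a=cv2.imread("pics/w1.png")[60:300,260:380]; b=cv2.imread("pics/w2.png")[100:290,220:410]
c=np.hstack([cv2.resize(a,(300,600),interpolation=2),cv2.resize(b,(480,480),interpolation=2).copy() if 0 else cv2.copyMakeBorder(cv2.resize(b,(480,480)),0,120,0,0,0)])
cv2.imwrite("pics/c1.png",c)
E
```

```text
(no output)
```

View pics/c1.png

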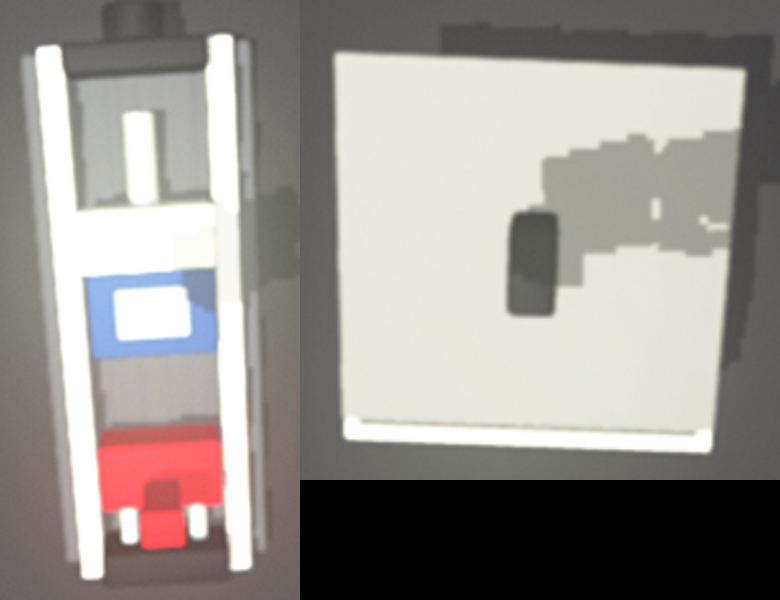

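```bash
python3 - <<'E'
from h import *
def L(f): d=np.load(f); return d["T"],d["K"]
C=L("c1.npz")
a=np.radians(3.1);ex=np.array([np.cos(a),np.sin(a),0])
J=px2w(C,322,237,.036);S=px2w(C,321,202.5,.034);An=px2w(C,318,169,.044);Jb=px2w(C,322,230.5,.01)
tab=px2w(C,325,278.5,.072)
print(J,Jb,S,An,"tabnear",tab,"gap",(S-J)@ex,(S-Jb)@ex,"anv",(An-S)@ex)
C=L("c2.npz")
print(px2w(C,312.5,225,.104),px2w(C,313,184,.076))
E
```

```text
[ 0.43984222 -0.18020371  0.036     ] [ 0.43849792 -0.18030628  0.01      ] [ 0.47059195 -0.1793737   0.034     ] [ 0.50081092 -0.17693607  0.044     ] tabnear [ 0.41517579 -0.18248883  0.072     ] gap 0.030749619254289706 0.03209750042392071 anv 0.03030657355970239
[0.50029839 0.16308421 0.104     ] [0.52476807 0.16300933 0.076     ]
```

```bash
python3 - <<'E'
from h import *
a=np.radians(-2.3);ex=np.array([np.cos(a),np.sin(a),0]); o=[180,0,-2.3]
g=np.array([.512,.163,.098])
fingers.gripper_to(.5,40)
robot.move_to(g+[0,0,.05],o)
print(robot.line_to(g,o,.1,f_stop=10),robot.current_contact_force())
fingers.gripper_to(0,40); print(robot.current_finger_gap()*85)
print(robot.line_to(g+.09*ex,o,.12,f_stop=20),robot.line_to(g+.112*ex,o,.03,f_stop=12))
print(((np.array(robot.current_tool_pos())-g)@ex),robot.current_contact_force())
fingers.gripper_to(.5)
p=np.array(robot.current_tool_pos()); robot.line_to(p+[0,0,.06],o,.2)
robot.move_to([.47,.163,.25],o)
C=cam("wrist"); np.savez("c3.npz",T=C[0],K=C[1]); shot("wrist","w3")
for l in ["shim_a","box","cover_grip"]:
    print(l,[(round(d['p'],2),np.round(d['rect']).tolist()) for d in recognise(l,"wrist")[:4]])
print(robot.current_time_s())
im=cv2.imread("pics/w3.png")[80:320,200:440]; cv2.imwrite("pics/w3c.png",cv2.resize(im,(600,600)))
E
```

```text
False [0.19512945 0.26661836 0.26402194]
13.177861076362063
False True
0.09040664222419524 [-1.87503413  0.19766814  3.47565531]
shim_a [(0.98, [317.0, 204.0, 51.0, 25.0]), (0.7, [316.0, 128.0, 56.0, 17.0]), (0.67, [316.0, 166.0, 49.0, 24.0])]
box [(0.84, [314.0, 122.0, 177.0, 245.0])]
cover_grip [(0.68, [314.0, 57.0, 179.0, 114.0])]
9.0833
```

View pics/w3c.png

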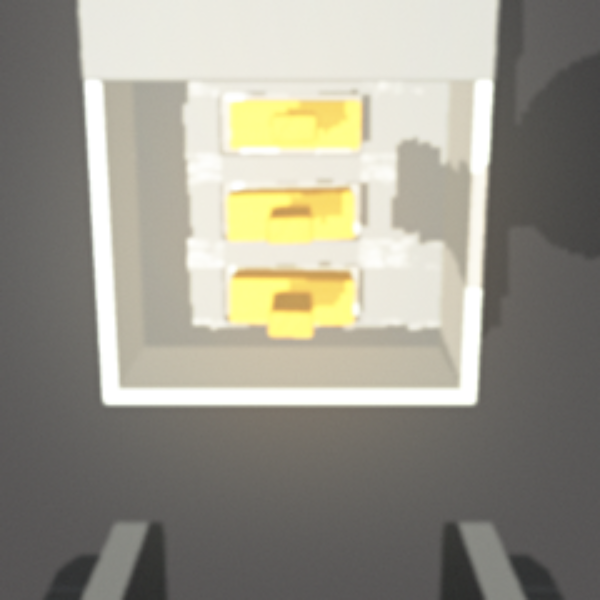

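```bash
python3 - <<'E'
from h import *
d=np.load("c3.npz"); C=d["T"],d["K"]
q=lambda x,y,z: px2w(C,200+x/2.5,80+y/2.5,z).round(4)
print("cover edge",q(100,78,.076),q(480,78,.076))
print("box near out",q(105,404,.07),q(475,404,.07))
for far,near,l,r in [(309,338,267,313),(220,243,266,313),(116,138,272,316)]: print("tab",q((l+r)/2,(far+near)/2,.064),"thick",q(290,far,.064)[0]-q(290,near,.064)[0])
print("plate nearest l/r far bottom",q(231,324,.028),q(357,324,.028))
E
```

```text
cover edge [0.5492 0.2157 0.076 ] [0.5448 0.1073 0.076 ]
box near out [0.4502 0.225  0.07  ] [0.4453 0.1069 0.07  ]
tab [0.4727 0.165  0.064 ] thick 0.009500000000000008
tab [0.5018 0.1638 0.064 ] thick 0.007099999999999995
tab [0.5331 0.1611 0.064 ] thick 0.006399999999999961
plate nearest l/r far bottom [0.4652 0.1866 0.028 ] [0.4634 0.1419 0.028 ]
```

```bash
python3 - <<'E'
from h import *
a=np.radians(-2.3);ex=np.array([np.cos(a),np.sin(a),0]); o=[180,0,-2.3]
g=np.array([.512,.163,.098])+.0904*ex
robot.move_to(g+[0,0,.05],o)
robot.line_to(g,o,.15,f_stop=10)
fingers.gripper_to(0,60)
robot.pause(.2); p0=np.array(robot.current_tool_pos()); f0=np.array(robot.current_contact_force())
print(robot.line_to(g+.02*ex,o,.03,f_stop=20))
print((np.array(robot.current_tool_pos())-p0)@ex,f0,robot.current_contact_force())
fingers.gripper_to(.4)
p=np.array(robot.current_tool_pos()); robot.line_to(p+[0,0,.05],o,.2)
print(robot.current_time_s())
E
```

```text
True
0.0001670411328373452 [-0.77073565  0.64398295  5.64350335] [-3.10186112  0.32858655  5.1244146 ]
11.9583
```

```bash
python3 - <<'E'
from h import *
a=np.radians(-2.3);ex=np.array([np.cos(a),np.sin(a),0]); o=[180,0,-2.3]
g=np.array([.512,.163,.098])+.0904*ex
robot.line_to(g,o,.2,f_stop=10)
fingers.gripper_to(0,20)
p0=np.array(robot.current_tool_pos())
for d in [.001,.002,.004]:
    robot.line_to(p0+d*ex,o,.02); print(d,(np.array(robot.current_tool_pos())-p0)@ex,np.round(robot.current_contact_force(),1))
fingers.gripper_to(.4)
p=np.array(robot.current_tool_pos()); robot.line_to(p+[0,0,.05],o,.2)
robot.move_to([.47,.163,.25],o)
C=cam("wrist"); np.savez("c3.npz",T=C[0],K=C[1]); im=shot("wrist","w4")
print(im[95:125,300].sum(1)); print(cv2.imread("pics/w3.png")[95:125,300].sum(1))
print(robot.current_time_s())
E
```

```text
0.001 0.0006577574091585394 [-1.2  0.6  5.5]
0.002 0.0006843380137954434 [-2.6 -0.8  6.5]
0.004 0.0007618079285578227 [-8.5 -0.7  9.4]
[698 695 695 696 696 696 696 698 696 698 697 697 698 700 697 689 663 656
 690 705 696 664 665 711 715 673 649 649 650 651]
[695 695 694 695 695 695 697 698 696 697 695 698 695 697 697 689 667 663
 689 702 696 664 665 707 709 669 646 648 649 651]
14.9
```

```bash
python3 - <<'E'
from h import *
o=[180,0,-2.3]; g=np.array([.4727,.1645,.050])
robot.move_to(g+[0,0,.06],o)
print(robot.line_to(g,o,.12,f_stop=10),robot.current_tool_pos())
fingers.gripper_to(0,50); print(robot.current_finger_gap()*85,robot.current_gripper_force())
robot.line_to(g+[0,0,.10],o,.15)
print(robot.current_finger_gap()*85)
oc=[180,0,3.1]; c=np.array([.457,-.1805,.056])
robot.move_to(c+[0,0,.06],oc)
robot.line_to(c+[0,0,.025],oc,.15)
C=cam("wrist"); np.savez("c5.npz",T=C[0],K=C[1]); shot("wrist","w5"); shot("side","s5")
print(robot.current_tool_pos(),robot.current_contact_force(),robot.current_time_s())
s=cv2.imread("pics/s5.png")[250:370,220:360]
cv2.imwrite("pics/w5c.png",np.hstack([cv2.imread("pics/w5.png")[:,120:520],cv2.resize(s,(400,343)) if 0 else cv2.copyMakeBorder(cv2.resize(s,(400,343)),0,137,0,0,0)]))
E
```

```text
False [0.47379296 0.16500894 0.05110932]
12.88972004224736 48.94171178340912
12.747382865248339
[ 0.45814689 -0.17990794  0.08196137] [ 0.11887704 -0.0962289  -0.68437921] 19.0833
```

View pics/w5c.png

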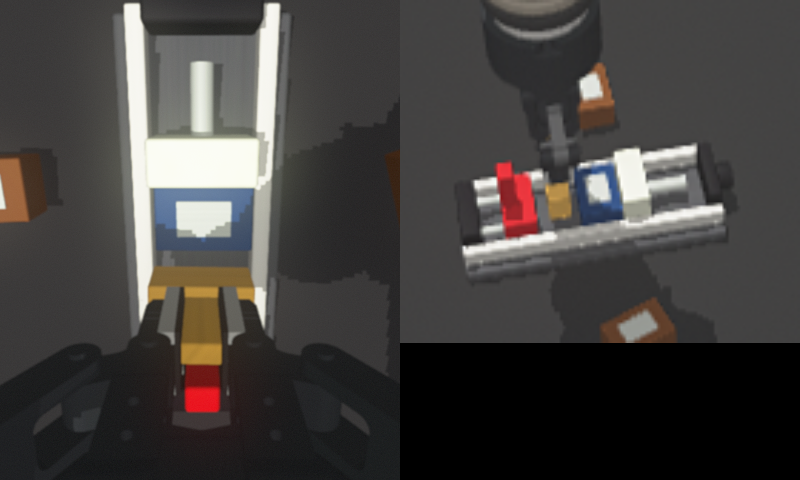

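```bash
python3 - <<'E'
from h import *
oc=[180,0,3.1]; p=np.array(robot.current_tool_pos())
t=np.array([.457,-.1808,.0555])
print(robot.line_to([t[0],t[1],.066],oc,.06,f_stop=8),robot.current_tool_pos())
print(robot.line_to(t,oc,.03,f_stop=6),robot.current_tool_pos(),robot.current_contact_force(),robot.current_time_s())
E
```

```text
False [ 0.45652969 -0.18071991  0.06550631]
True [ 0.45746137 -0.18094491  0.05719422] [-0.86305206  0.73548951  5.71497352] 19.8333
```

```bash
python3 - <<'E'
from h import *
oc=[180,0,3.1]; p=np.array(robot.current_tool_pos())
fingers.gripper_to(.4); robot.line_to(p+[0,0,.08],oc,.2)
robot.move_to([.43,-.182,.22],oc)
C=cam("wrist"); np.savez("c6.npz",T=C[0],K=C[1]); shot("wrist","w6"); shot("side","s6")
print(robot.current_time_s())
s=cv2.imread("pics/s6.png")[270:360,220:360]; w=cv2.imread("pics/w6.png")[0:300,220:420]
cv2.imwrite("pics/w6c.png",np.hstack([cv2.resize(w,(400,600)),cv2.copyMakeBorder(cv2.resize(s,(400,257)),0,343,0,0,0)]))
E
```

```text
21.2583
```

View pics/w6c.png

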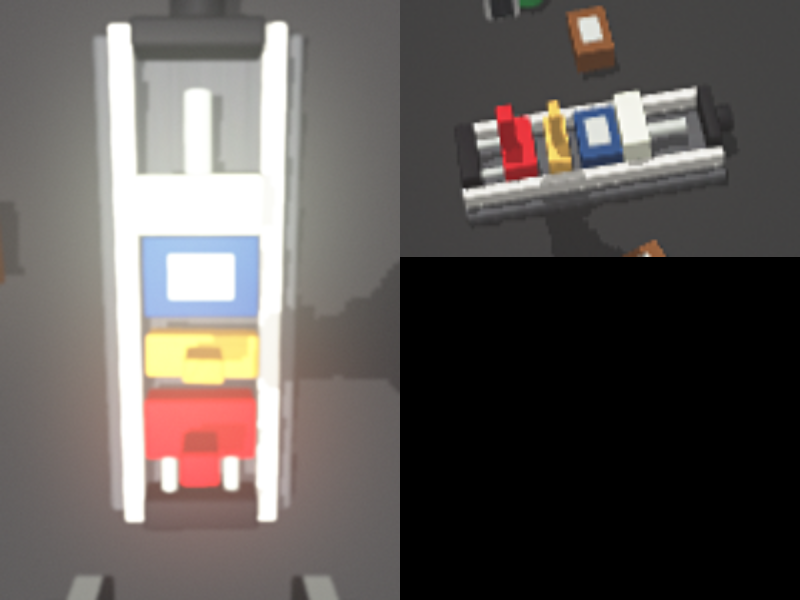

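```bash
python3 - <<'E'
from h import *
a=np.radians(3.1);ex=np.array([np.cos(a),np.sin(a),0]); oc=[180,0,3.1]
fingers.gripper_to(0,40)
s=np.array([.385,-.1845,.062])
robot.move_to(s+[0,0,.05],oc)
print(robot.line_to(s,oc,.15,f_stop=8))
f0=np.array(robot.current_contact_force())
print(robot.line_to(s+.026*ex,oc,.06,f_stop=15))
d=.026
while d<.075:
    d+=.001; robot.line_to(s+d*ex,oc,.02)
    f=(np.array(robot.current_contact_force())-f0)
    print(round(d,3),round(float((np.array(robot.current_tool_pos())-s)@ex),4),f.round(1),round(robot.current_time_s(),2))
    if f@ex<-12: break
E
```

```text
False
False
0.027 0.0264 [-0.8  0.1  0.1] 23.54
0.028 0.0276 [-1.4 -0.6 -0.1] 23.79
0.029 0.0288 [-1.8 -0.5 -0.7] 24.04
0.03 0.0299 [-1.6  1.3 -0.9] 24.29
0.031 0.031 [-1.7  0.8 -0.5] 24.54
0.032 0.0321 [-1.2  0.2 -1.3] 24.79
0.033 0.0332 [-2.1  0.1 -1.1] 25.04
0.034 0.0342 [-1.9  1.4  0.1] 25.29
0.035 0.0351 [-3.2  0.5  0.8] 25.54
0.036 0.0357 [-4.1  0.7  2.3] 25.79
0.037 0.0357 [-6.2  1.5  4.8] 26.04
0.038 0.0357 [-7.9  0.7  6.3] 26.29
0.039 0.0357 [-9.9  1.5  7.5] 26.54
0.04 0.0357 [-10.7   1.    9.7] 26.79
0.041 0.0358 [-12.3   0.9  10.4] 27.04
```

```bash
python3 - <<'E'
from h import *
a=np.radians(3.1);ex=np.array([np.cos(a),np.sin(a),0]); oc=[180,0,3.1]
s=np.array([.385,-.1845,.062]); d=.041
while d<.052:
    d+=.001; robot.line_to(s+d*ex,oc,.02)
    f=np.array(robot.current_contact_force())
    if f@ex<-24: break
robot.pause(.5)
f=np.array(robot.current_contact_force())
print(d,(np.array(robot.current_tool_pos())-s)@ex,f.round(1),robot.current_time_s())
C=cam("wrist"); shot("wrist","w7"); shot("side","s7"); shot("top","t7")
s=cv2.imread("pics/s7.png")[270:360,220:360]; w=cv2.imread("pics/w7.png")[0:400,120:520]
cv2.imwrite("pics/w7c.png",np.hstack([w,cv2.copyMakeBorder(cv2.resize(s,(400,257)),0,143,0,0,0)]))
E
```

```text
0.04900000000000001 0.03586202867083379 [-25.3   0.3  19.9] 29.5417
```

View pics/w7c.png

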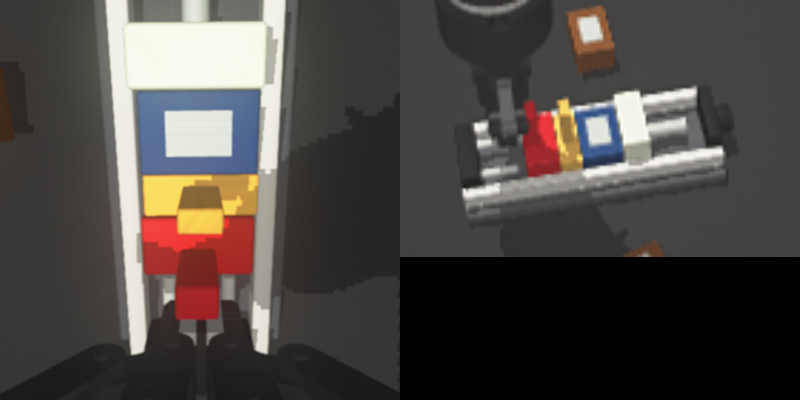

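The picture shows the jaw, shim, specimen and anvil in contact with no gaps (rows 70–275), the shim upright, and a push of about 25 N held.

```bash
python3 -c "
from station import workorder
print(workorder.close_job())"
```

```text
the job is handed in; nothing more can be done
None
```

I handed the job in at about 30 s: the cover is open to its end stop, one shim stands upright and fully down in the gap, two spare shims are still in the box, and the jaw is held against the stack at about 25 N.

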